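Run a closure's port cap home, back it off a quarter turn and hold it

TASK

The blue knurled cap on the grey splice closure is only started on its thread: screw it down clockwise until it bottoms out, then back it off a quarter turn so that its seal is not left crushed. Finish while still gripping the blue cap there: do not let go of it. Leave the black cap beside it tight, and leave the other things on the bench where they are.

Things in the scene. Friction and masses are not known exactly. Their poses are not given: they have to be found in the camera images.
- closure: grey splice closure, fixed to the bench: a rounded box 88 x 228 mm with a black foot plate 104 x 244 mm, its flat top 98 mm above the bench. Origin: centre of its underside; y runs along its long side, z up. Its two ports (blue cap and black cap) stand upright on the top, 60 mm either side of the middle along y; which cap is on which side varies.
- blue_grip (a point): point on the upright axis of the blue cap at the height to grip it, 12 mm below its flat top and 24 mm above its lower rim. The cap is a knurled upright cylinder 44 mm across and 36 mm high that may be gripped at any yaw. It climbs and sinks 8 mm a turn (1.27 mm per rad) as it turns; bottomed out, its rim meets the flange and this point is 130 mm above the bench.
- port_blue: the port under the blue cap, fixed to the closure's top: grey round flange 56 mm across and 8 mm thick, white threaded neck above it. Origin: centre of the flange's underside; axes as the closure's.
- cap_blue (a joint): turn of the blue cap about its upright axis, rad: 0 = bottomed out (hard stop), growing counter-clockwise seen from above (unscrewing). Starts at 2.0 to 3.6; stays where it is left (thread friction about 0.1 N m). At 0 the white pointer line on its top points along the closure's -x, at the white mark on the flange.
- black_grip (a point): the same point on the neighbouring port's black cap, which is the same size and already bottomed out; leave it alone.
- cap_black (a joint): turn of the black cap, rad: 0 = bottomed out, as it starts; it must stay so.
- cleaver: bystander, loose: small dark blue fibre cleaver, 60 x 64 x 43 mm, right of the closure. Origin: centre of its underside.
- fibre_stripper: bystander, loose: yellow-handled stripping pliers lying flat, 54 x 162 x 16 mm. Origin: centre of its underside.
- screwdriver_b: bystander, loose: yellow screwdriver lying flat, 178 mm long. Origin: centre of its underside.
- tape_black: bystander, loose: roll of black tape lying flat, 58 mm across, 19 mm high. Origin: centre of its underside.
- torch: bystander, loose: black torch lying behind the closure, 122 mm long, 34 mm thick. Origin: centre of its underside.
- spare_gland_a: bystander, loose: light grey spare cable gland in front of the closure, 27 x 31 x 27 mm. Origin: centre of its underside.
- spare_gland_b: bystander, loose: black spare cable gland in front of the closure, 27 x 31 x 27 mm. Origin: centre of its underside.

How it is judged:
By the outcome, as a careful person would: the job done as asked, in the order asked, and still so for the second after the job is handed in, while the arm keeps its last pose, push and grip.
It also fails if it takes over 45 s, if anything falls off the work surface, if the arm or the gripper's body presses on something with over 40 N, if the wrist force passes 120 N, or if a joint passes its speed limit or range.

ROBOT

A 7-joint arm with a two-finger parallel gripper is mounted at the origin on a cart in front of the work surface, level with it; the furniture and walls round the work are solid. World frame = base frame: x ahead of the robot, y to its left, z up, the work surface at z = 0. Lengths are in m, angles in rad, forces in N, time in s.
With the tool pointing down it reaches from about 0.4 to 0.85 m from the base axis. Payload 4.5 kg.
Tool frame: the origin (TCP) lies on the centre line of the jaws, within the pads' length; the fingertips stand 11 mm ahead of it and the grasp point (between the pads) lies 8 mm behind it; z points along the fingers, y is the direction in which the jaws open and shut (so a half turn about z gives the same grasp; the last joint's range is limited). The gripper opens to 88 mm and grips with 3 to 60 N. Pads are 18 mm wide; open, the fingers measure 123 mm over their backs; the gripper's body (75 mm by 187 mm) begins 45 mm behind the grasp point.
Start: joints at [-1.216, 0.689, -0.195, 1.565, 0.157, 0.902, -0.215], TCP at [0.197, 0.593, 0.221] pointing down, gripper open.
Joint ranges: [-3.01, 3.01], [-0.46, 2.08], [-1.47, 1.51], [0.13, 2.56], [-1, 4.14], [0.04, 2.09], [-2.66, 2.66]. Speed limits (rad/s): [2.57, 2.57, 3.14, 3.14, 3.14, 3.14, 3.14].

INTERFACE

Orientations are given as a unit quaternion [w, x, y, z].
In Python, from rig import bot gives the robot as it stands. The module is installed in compiled form; this text tells all that it offers. Calls block until the motion is done:
- bot.movep(position, orientation): joint-space move of the TCP to a pose.
- bot.line_to(position, frame=None, max_speed=0.15, f_stop=None): straight line of the TCP; frame=None keeps the orientation; max_speed is the mean speed in m/s. With f_stop (N) it stops when the force on the tool has changed by that much, and returns True; else False.
- bot.set_joints(angles): joint-space move.
- bot.gripper_open() and bot.close_gripper(): open the fingers fully, or close them until they stop; the grip force is fixed at half the most.
- bot.pause(seconds).
- bot.inverse_kinematics(position, orientation): joint angles nearest the present ones, or None.
- bot.camera(name): name is "scene" or "side" or "wrist"; returns a dict with "frame" (420x560x3 uint8, red, green, blue), "z_map" (420x560 float32, m along the optical axis (not along the pixel's ray), 0 where there is no reading), "fx", "fy", "cx", "cy" (pixels), "rvec" (rotation vector, rad) and "tvec" (3), from world to camera coordinates, as OpenCV has them; the wrist camera has in their place "tool_from_camera" (4x4, takes a point from camera to tool coordinates, whose origin is the TCP and whose axes are the flange's). Camera axes: x right, y down, z forward; pixel columns grow to the right and rows downward; lengths in m; the calibration is good to about 2 mm. A picture is of the moment at which its call begins: read the wrist's pose just before it.
A pose or a line that the arm cannot do raises bot.PlanningError and nothing moves.
- bot.sign_off(): hands the job in, once; it reports no verdict.
Trained networks look in the newest picture that a camera, given by its name, has taken for a name from the list of things; names that differ only in an ending like _2 or _b are one class to them, and where a whole thing is asked for, a point or a joint stands for the part that bears it (a point fixed in the world has none). Each returns a list of dicts, best first, with "conf" (0 to 1); they miss things now and then, are a little off and sometimes report something else, mostly with a low value. They report only what shows in the picture. A call takes as long as a camera call.
- bot.look_for(camera, label): "position" ([row, column] in pixels, amid what is visible of it).
- bot.trace(camera, label): "region" (420x560 bool, what is visible of it) and "position" ([row, column] in pixels, amid what is visible of it).
Readings, each from a call of its own:
- bot.current_t(): time.
- bot.current_joints(): joint angles.
- bot.current_qd(): joint speeds.
- bot.current_tau(): joint torques, N m.
- bot.current_tcp_pos(): TCP position.
- bot.current_tool_rot(): TCP orientation.
- bot.current_force(): force on the tool from outside, world axes, zero at the start.
- bot.current_moment(): the same for the moment, N m.
- bot.current_grip_width(): opening from 0.0 (shut) to 1.0 (fully open).
Only numpy, scipy, OpenCV 4.12 (cv2) and the standard library are available. Lean on these libraries where they do the work, as an engineer would, in place of code of your own. Each camera call takes 0.05 s, during which the arm holds its last target. There are 200 camera calls.

## Working session

There is one attempt and no reset: what is moved stays moved. The work goes in short steps, each a Python script; the robot and the scene stay as the last script left them, time stands still between calls to the robot, and variables do not carry over. Pictures are saved under pics/ and viewed, on a budget of 10 in all, crops included, one or two more only if the job needs it, and the job is handed in when it is done.

```bash
mkdir -p pics
cat > h.py <<'E'
import numpy as np, cv2
from rig import bot
def save(n,im): cv2.imwrite('pics/'+n,cv2.cvtColor(im,cv2.COLOR_RGB2BGR))
def world(c,mask):
    """masked depth pixels -> Nx3 world points (fixed cameras)"""
    r,k=np.nonzero(mask&(c['z_map']>0)); z=c['z_map'][r,k]
    p=np.c_[(k-c['cx'])/c['fx']*z,(r-c['cy'])/c['fy']*z,z]
    R=cv2.Rodrigues(np.array(c['rvec'],float))[0]
    return (p-np.ravel(c['tvec']))@R
E
python3 - <<'E'
from h import *
ims=[]
for n in ['scene','side']:
    c=bot.camera(n); ims.append(c['frame'])
    save(n+'.png',c['frame'])
    for l in ['blue_grip','black_grip','port_blue','closure']:
        for d in bot.trace(n,l)[:2]:
            p=world(c,d['region'])
            if len(p): print(n,l,round(d['conf'],2),np.round(d['position']),len(p),np.round(np.percentile(p,[2,50,98],axis=0),3).tolist())
print(bot.current_t(),bot.current_tool_rot())
E
```

```text
scene black_grip 0.56 [154. 255.] 229 [[0.494, 0.14, 0.113], [0.512, 0.152, 0.139], [0.534, 0.178, 0.145]]
scene black_grip 0.5 [184. 266.] 384 [[0.458, 0.023, 0.1], [0.477, 0.036, 0.132], [0.504, 0.067, 0.148]]
scene port_blue 0.78 [186. 264.] 390 [[0.456, 0.023, 0.097], [0.476, 0.036, 0.131], [0.502, 0.079, 0.148]]
scene port_blue 0.57 [183. 265.] 296 [[0.46, 0.025, 0.102], [0.478, 0.039, 0.141], [0.504, 0.066, 0.148]]
scene closure 0.93 [198. 261.] 2102 [[0.427, -0.016, 0.005], [0.472, 0.029, 0.091], [0.551, 0.198, 0.102]]
side blue_grip 0.66 [219. 273.] 199 [[0.47, 0.044, 0.113], [0.487, 0.066, 0.135], [0.504, 0.07, 0.146]]
side port_blue 0.59 [221. 275.] 291 [[0.236, 0.042, 0.1], [0.487, 0.066, 0.13], [0.508, 0.594, 0.401]]
side closure 0.82 [267. 253.] 3653 [[0.447, 0.07, 0.006], [0.487, 0.19, 0.058], [0.567, 0.226, 0.099]]
0.5 [2.18509853e-05 1.59718523e-01 9.87162597e-01 1.42231481e-05]
```

Run:
```python
from h import *
a=[cv2.imread('pics/%s.png'%n) for n in('scene','side')]
cv2.imwrite('pics/both.png',np.hstack([cv2.resize(a[0][80:330,140:420],(400,357)),cv2.resize(a[1][130:380,140:420],(400,357))]))
```

```text
(no output)
```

View pics/both.png

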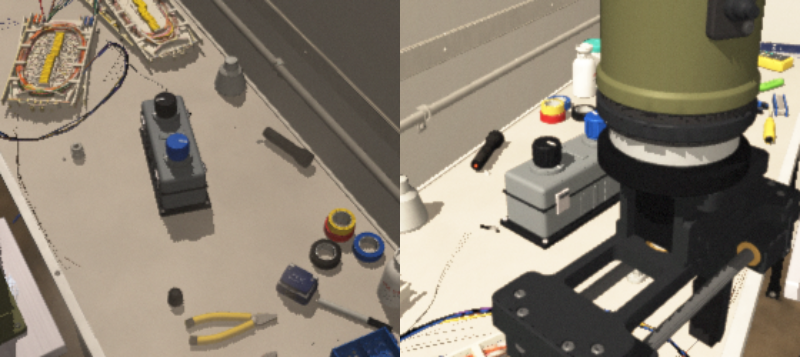

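View pics/scene.png

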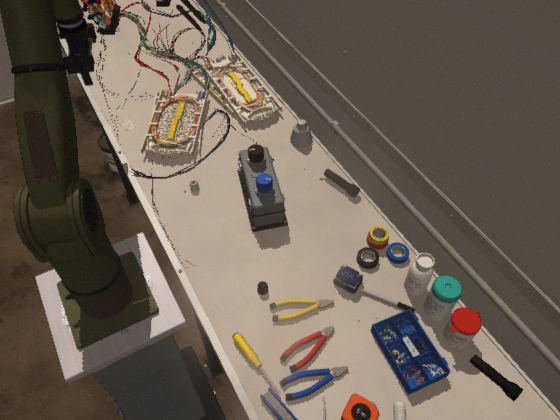

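The cropped scene shows the blue cap at about (264,183) in the full scene picture, near (0.48, 0.045). The black cap is at (256,153), and the closure is yawed by about -15°. Next I'll move above the blue cap for a wrist view.

```bash
cat >> h.py <<'E'
def q_yaw(a): return np.array([0,np.cos(a/2),np.sin(a/2),0])  # tool down, tool x at yaw a
def yaw(): 
    w,x,y,z=bot.current_tool_rot(); return 2*np.arctan2(y,x)
def wpose(): 
    from scipy.spatial.transform import Rotation as R
    q=bot.current_tool_rot(); T=np.eye(4); T[:3,:3]=R.from_quat([q[1],q[2],q[3],q[0]]).as_matrix(); T[:3,3]=bot.current_tcp_pos(); return T
E
python3 - <<'E'
from h import *
bot.line_to([0.25,0.5,0.32],max_speed=0.3)
sols={}
for a in np.arange(-3,3.2,0.5):
    s=bot.inverse_kinematics([0.48,0.045,0.30],q_yaw(a)); 
    print(round(a,2),None if s is None else np.round(s,2))
    if s is not None: sols[a]=s
a=min(sols,key=lambda k:abs(sols[k][6]+0.5))
bot.movep([0.46,0.045,0.30],q_yaw(a))
T=wpose(); c=bot.camera('wrist'); np.savez('w1.npz',T=T,**{k:v for k,v in c.items()})
save('w1.png',c['frame']); print(a,bot.current_t(),np.round(bot.current_joints(),2),bot.current_moment(),bot.current_force())
for l in ['blue_grip','port_blue','black_grip']:
  for d in bot.trace('wrist',l)[:2]:
    m=d['region']&(c['z_map']>0); r,k=np.nonzero(m); z=c['z_map'][m]
    p=np.c_[(k-c['cx'])/c['fx']*z,(r-c['cy'])/c['fy']*z,z,z*0+1]@(T@c['tool_from_camera']).T
    if len(p): print(l,d['conf'],d['position'],len(p),np.round(np.percentile(p[:,:3],[2,50,98],axis=0),3).tolist())
E
```

```text
-3.0 [-0.05  0.4  -0.2   1.87  0.1   0.88  1.41]
-2.5 [ 0.06  0.41 -0.37  1.87  0.19  0.89  1.82]
-2.0 [ 0.15  0.43 -0.5   1.86  0.25  0.91  2.24]
-1.5 [ 0.25  0.45 -0.66  1.86  0.34  0.94  2.65]
-1.0 [-0.88  0.73  1.31  1.91 -0.78  1.15 -1.83]
-0.5 [-0.82  0.61  1.09  1.91 -0.64  1.03 -1.52]
0.0 [-0.56  0.44  0.56  1.9  -0.3   0.88 -1.42]
0.5 [-0.49  0.43  0.45  1.89 -0.24  0.87 -0.99]
1.0 [-0.46  0.42  0.41  1.89 -0.22  0.87 -0.52]
1.5 [-0.38  0.41  0.28  1.89 -0.15  0.86 -0.09]
2.0 [-0.3   0.4   0.16  1.88 -0.08  0.86  0.33]
2.5 [-0.21  0.4   0.03  1.88 -0.02  0.87  0.76]
3.0 [-0.12  0.4  -0.1   1.88  0.05  0.87  1.19]
1.0 3.0083 [-0.48  0.39  0.4   1.94 -0.2   0.85 -0.53] [-0.08965434  0.07825087 -0.02596486] [ 1.37069759 -0.7827565  -0.34644477]
blue_grip 0.61 [171.0, 297.8] 1345 [[0.466, 0.028, 0.126], [0.485, 0.049, 0.146], [0.504, 0.067, 0.147]]
port_blue 0.74 [168.9, 299.4] 1857 [[0.462, 0.027, 0.105], [0.486, 0.052, 0.145], [0.509, 0.071, 0.147]]
black_grip 0.96 [56.9, 270.2] 1885 [[0.498, 0.14, 0.122], [0.518, 0.16, 0.142], [0.537, 0.18, 0.144]]
black_grip 0.35 [104.6, 280.9] 11714 [[0.44, -0.001, 0.078], [0.505, 0.116, 0.098], [0.564, 0.212, 0.101]]
```

View pics/w1.png

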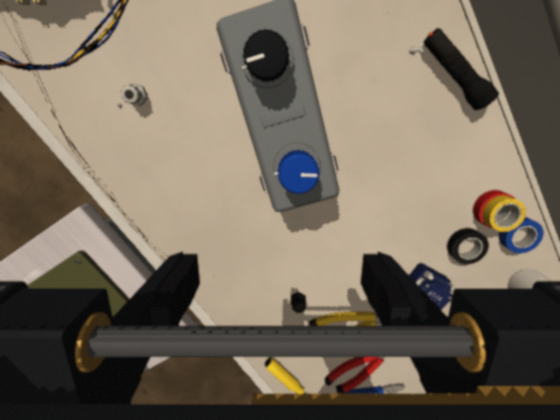

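The wrist view shows the blue cap at about (299,172) with its pointer to the right. The black cap is at (266,55), with its pointer to the left and slightly down. The angle between them is about 150°, so the blue cap is at roughly 2.7 rad. I'll refine that numerically and move to a hover.

```bash
cat >> h.py <<'E'
def caps(tag):
    """wrist picture -> world cap-top centres and pointer yaws, from the blue/black traces"""
    T=wpose(); c=bot.camera('wrist'); save(tag+'.png',c['frame']); out={}
    M=T@c['tool_from_camera']; rr,kk=np.mgrid[:420,:560]; z=c['z_map']
    P=(np.stack([(kk-c['cx'])/c['fx']*z,(rr-c['cy'])/c['fy']*z,z,z*0+1],-1)@M.T)[...,:3]
    P[z<=0]=np.nan
    for l in ['blue_grip','black_grip']:
        ds=bot.trace('wrist',l)
        if not ds: continue
        m=ds[0]['region']&(z>0); zt=np.percentile(P[m][:,2],80)
        m=cv2.morphologyEx(m.astype(np.uint8),cv2.MORPH_CLOSE,np.ones((9,9)))>0
        t=m&(abs(P[...,2]-zt)<.003); p=P[t][:,:2]
        (x,y),r=cv2.minEnclosingCircle(p.astype(np.float32)); ctr=np.array([x,y])
        d=np.linalg.norm(P[...,:2]-ctr,axis=-1)
        w=t&(d<.021)&(c['frame'].min(-1)>np.percentile(c['frame'][t].min(-1),70))&(c['frame'].min(-1)>110)
        v=np.nanmean(P[w][:,:2],0)-ctr if w.any() else np.zeros(2)
        out[l]=(ctr,r,zt,np.arctan2(v[1],v[0]),w.sum())
        print(l,np.round(ctr,4),round(r,4),'zt',round(zt,4),'ptr yaw',round(out[l][3],3),w.sum(),np.round(v,4))
    return out
E
python3 - <<'E'
from h import *
o=caps('w2'); d=o['black_grip'][0]-o['blue_grip'][0]
print('sep',np.linalg.norm(d),'closure y dir',np.arctan2(d[1],d[0]))
x,y=o['blue_grip'][0]
a0=3.9-2*np.pi
bot.movep([x,y,0.25],q_yaw(a0)); print(bot.current_t(),np.round(bot.current_joints(),2),bot.current_tcp_pos(),yaw())
o=caps('w3')
E
```

```text
blue_grip [0.484  0.0458] 0.0217 zt 0.1463 ptr yaw -0.628 66 [ 0.0089 -0.0064]
black_grip [0.5175 0.1606] 0.0218 zt 0.1428 ptr yaw 2.847 72 [-0.0095  0.0029]
sep 0.11954864932852646 closure y dir 1.287112933655147
5.35 [ 0.09  0.49 -0.42  1.93  0.28  0.78  1.84] [0.48404464 0.04577613 0.25001812] 3.899416081578683
blue_grip [0.4838 0.0448] 0.0219 zt 0.1463 ptr yaw -0.526 86 [ 0.009  -0.0052]
black_grip [0.5169 0.159 ] 0.0215 zt 0.1426 ptr yaw 2.677 64 [-0.0094  0.0047]
```

View pics/w3.png

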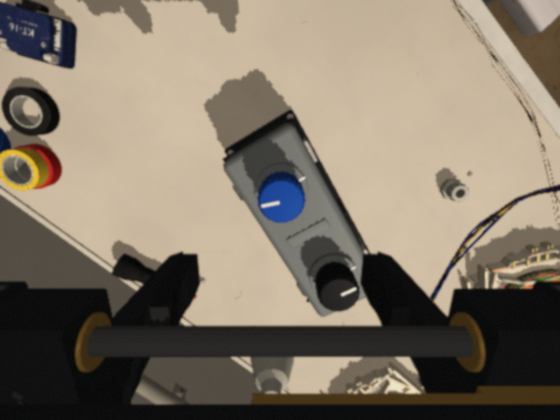

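The two estimates agree on the cap angle: about 2.87 rad from the pointer and 2.83 rad from the height. The last view shows the cap at (282,197), with nothing in the way of the jaws. Next I'll descend and grip.

Run:
```python
from h import *
x,y=.4839,.0453
bot.line_to([x,y,0.18],max_speed=0.15)
hit=bot.line_to([x,y,0.1260],max_speed=0.08,f_stop=8)
print(hit,bot.current_tcp_pos(),bot.current_force(),bot.current_moment())
bot.close_gripper()
print(bot.current_t(),bot.current_grip_width()*88,bot.current_tcp_pos(),yaw(),bot.current_force(),bot.current_moment())
a=yaw()
for i in range(2):
    t=bot.current_t(); p=bot.current_tcp_pos(); a-=0.2
    bot.line_to([x,y,0.1260-.00127*.2*(i+1)],q_yaw(a),max_speed=0.05)
    print(round(bot.current_t()-t,2),np.round(bot.current_tcp_pos(),4),round(yaw(),3),round(a,3),np.round(bot.current_force(),1),np.round(bot.current_moment(),2),np.round(bot.current_joints(),2))
```

```text
False [0.4842323  0.04538357 0.12637266] [ 0.36080198 -0.16920471  0.53842693] [0.03061243 0.08849864 0.02168003]
7.75 39.19655113443733 [0.48312299 0.04604559 0.12585586] 3.900891308864015 [-1.96692198  3.23388869 -0.17335098] [ 0.72214471  0.55871203 -0.01591567]
0.35 [0.483  0.0462 0.1256] 3.705 3.701 [-2.9  4.7 -0.1] [ 0.99  0.75 -0.07] [-0.04  0.68 -0.24  2.07  0.36  0.44  1.58]
0.35 [0.483  0.0464 0.1253] 3.505 3.501 [-3.1  4.3 -0.1] [ 1.11  0.78 -0.1 ] [-0.07  0.68 -0.19  2.07  0.28  0.42  1.45]
```

Run:
```python
from h import *
x,y=.4827,.0465
a=3.501; z=.1260-.00127*.4; m0=None
while a>0.75:
    s=0.2 if a>1.5 else 0.08
    a-=s; z-=.00127*s
    bot.line_to([x,y,z],q_yaw(a),max_speed=0.05)
    m=bot.current_moment()[2]; m0=m if m0 is None else m0
    print(round(bot.current_t(),2),np.round(bot.current_tcp_pos(),4),round(yaw(),3),round(a,3),np.round(bot.current_force(),1),np.round(bot.current_moment(),2),round(bot.current_joints()[6],2))
    if abs(m-m0)>0.3 or abs(yaw()-a)>.04: print('STOP'); break
```

```text
8.8 [0.4828 0.0468 0.1251] 3.306 3.301 [-0.9  2.5 -1.7] [ 0.62  0.27 -0.15] 1.33
9.15 [0.4828 0.047  0.1249] 3.106 3.101 [-1.   4.  -2.5] [ 0.96  0.17 -0.06] 1.21
9.5 [0.4828 0.0472 0.1247] 2.907 2.901 [-1.1  5.9 -2.6] [ 1.09  0.22 -0.12] 1.09
9.85 [0.4829 0.0474 0.1244] 2.707 2.701 [-1.4  6.1 -1.6] [ 1.22  0.15 -0.1 ] 0.97
10.2 [0.483  0.0476 0.1242] 2.507 2.501 [-0.1  6.3 -3.1] [ 1.25  0.14 -0.11] 0.85
10.55 [0.4832 0.0478 0.124 ] 2.308 2.301 [ 0.1  6.  -2.8] [ 1.3   0.03 -0.09] 0.73
10.9 [0.4833 0.0479 0.1237] 2.108 2.101 [ 0.8  7.  -2.5] [ 1.34 -0.08 -0.09] 0.62
11.25 [0.4836 0.048  0.1235] 1.908 1.901 [-0.1  6.2 -3.9] [ 1.39 -0.17 -0.13] 0.5
11.6 [0.4838 0.048  0.1232] 1.708 1.701 [ 1.6  6.1 -3.8] [ 1.34 -0.31 -0.08] 0.38
11.95 [0.484 0.048 0.123] 1.508 1.501 [ 1.4  5.5 -4. ] [ 1.32 -0.34 -0.12] 0.26
12.3 [0.4842 0.048  0.1228] 1.308 1.301 [ 2.7  6.1 -4.4] [ 1.2  -0.44 -0.1 ] 0.14
12.55 [0.4843 0.0479 0.1227] 1.228 1.221 [ 3.   6.4 -4.6] [ 1.21 -0.49 -0.08] 0.09
12.8 [0.4844 0.0479 0.1226] 1.148 1.141 [ 2.2  5.7 -4.5] [ 1.19 -0.55 -0.1 ] 0.04
13.05 [0.4845 0.0479 0.1225] 1.068 1.061 [ 2.6  5.3 -4.3] [ 1.15 -0.53  0.01] -0.01
13.3 [0.4844 0.0475 0.1229] 0.99 0.981 [1.7 5.1 0.9] [ 1.09 -0.45  0.51] -0.06
STOP
```

The stop showed at yaw ≈1.06. That is 2.84 rad of turn, against about 2.85 expected. I'll press slightly further to confirm, then back off in small steps to find where the cap releases.

Run:
```python
from h import *
x,y=.4832,.0463
zb=.1226
for a in [.93,.98,1.02,1.06,1.10,1.14,1.18,1.24,1.3]:
    bot.line_to([x,y,zb+.00127*max(0,a-1.06)],q_yaw(a),max_speed=0.05)
    print(round(bot.current_t(),2),np.round(bot.current_tcp_pos(),4),round(yaw(),3),round(a,3),np.round(bot.current_force(),1),np.round(bot.current_moment(),2),round(bot.current_grip_width()*88,2))
```

```text
13.55 [0.4836 0.0452 0.1249] 0.934 0.93 [-8.1  5.1 22.4] [1.68 2.97 0.02] 16.58
13.8 [0.4827 0.0459 0.1248] 0.985 0.98 [-5.7  3.7 24.6] [0.67 1.3  0.  ] 0.73
14.05 [0.4829 0.0458 0.1248] 1.024 1.02 [-3.8  3.3 23.1] [ 0.62  1.27 -0.09] 0.32
14.3 [0.4831 0.0457 0.1248] 1.064 1.06 [-5.   3.3 22.5] [ 0.66  1.2  -0.04] 0.72
14.55 [0.4833 0.0455 0.1248] 1.104 1.1 [-4.6  3.  22. ] [ 0.58  1.08 -0.06] 0.22
14.8 [0.4835 0.0455 0.1248] 1.144 1.14 [-4.5  2.3 21. ] [ 0.57  1.   -0.07] 0.41
15.05 [0.4837 0.0454 0.1248] 1.184 1.18 [-3.4  2.3 20.4] [ 0.47  0.89 -0.02] 0.37
15.3 [0.484  0.0453 0.1249] 1.245 1.24 [-3.4  1.9 18.5] [0.42 0.76 0.05] 0.31
15.55 [0.4841 0.0452 0.1249] 1.304 1.3 [-2.3  1.6 18.4] [ 0.34  0.69 -0.01] 0.62
```

The gripper now reads shut, so it has slipped off the cap. I'll look before moving.

Run:
```python
from h import *
c=bot.camera('side'); d=bot.camera('wrist'); s=bot.camera('scene')
im=np.hstack([cv2.resize(c['frame'][150:360,180:390],(400,400)),cv2.resize(d['frame'],(400,300))[:,:].copy() if 0 else cv2.copyMakeBorder(cv2.resize(d['frame'],(400,300)),0,100,0,0,cv2.BORDER_CONSTANT)])
save('g1.png',im); print(bot.current_t(),bot.current_tool_rot(),bot.current_tcp_pos(),bot.current_grip_width(),np.round(bot.current_joints(),3))
save('g1s.png',cv2.resize(s['frame'][110:250,190:340],(600,560)))
```

```text
15.7 [6.40640337e-04 7.94769527e-01 6.06910027e-01 1.09927732e-03] [0.48413622 0.04518057 0.1248731 ] 0.005383478741567655 [-0.408  0.711  0.362  2.087 -0.576  0.438  0.136]
```

View pics/g1.png

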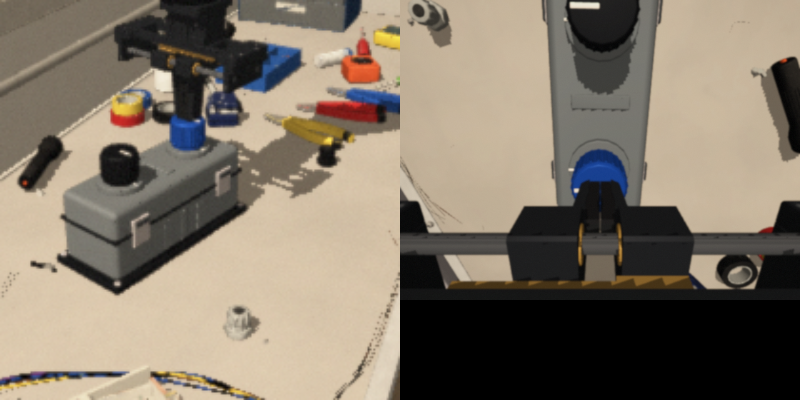

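View pics/g1s.png

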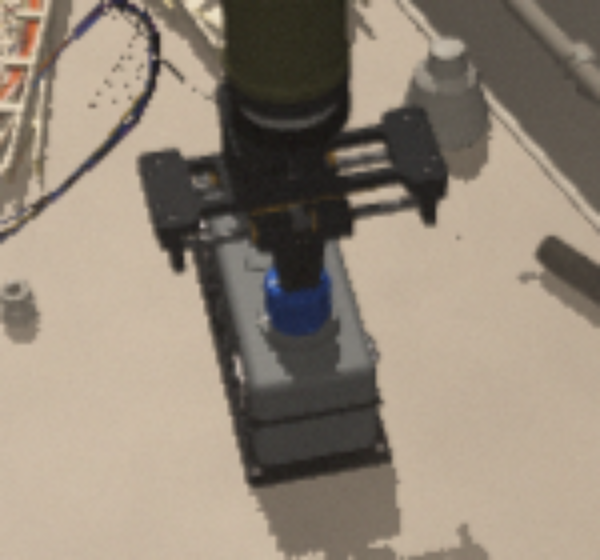

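The side view shows the closed fingers resting on top of the blue cap at (187,115), so the tips are higher than the reported TCP suggests. I'll measure where they really are.

Run:
```python
from h import *
T=wpose(); c=bot.camera('wrist'); C=c['tool_from_camera']; print(np.round(C,3))
z=c['z_map']; rr,kk=np.mgrid[:420,:560]
P=np.stack([(kk-c['cx'])/c['fx']*z,(rr-c['cy'])/c['fy']*z,z,z*0+1],-1)@C.T
for r in range(215,300,8): print(r,[np.round(P[r,k,:3]*1000).astype(int).tolist() for k in (265,280,295)],c['frame'][r,280])
Ci=np.linalg.inv(C)
for nm,t in [('tip',[0,0,.011,1]),('tcp',[0,0,0,1])]:
    q=Ci@np.array(t); print(nm,'row,col in wrist',c['fy']*q[1]/q[2]+c['cy'],c['fx']*q[0]/q[2]+c['cx'])
for n in ['side','scene']:
    s=bot.camera(n); 
    for nm,t in [('tip',[0,0,.011,1]),('tcp',[0,0,0,1]),('back',[0,0,-.053,1])]:
        p=(T@np.array(t))[:3]; u=cv2.projectPoints(p.reshape(1,3),np.array(s['rvec'],float),np.array(s['tvec'],float),np.array([[s['fx'],0,s['cx']],[0,s['fy'],s['cy']],[0,0,1.]]),None)[0].ravel(); print(n,nm,'col,row',np.round(u,1))
caps('w4')
```

```text
[[-0.    -0.946 -0.324  0.083]
 [ 1.     0.    -0.001  0.001]
 [ 0.001 -0.324  0.946 -0.164]
 [ 0.     0.     0.     1.   ]]
215 [[21, -8, 5], [22, 1, 2], [20, 10, 6]] [ 17  44 100]
223 [[22, -7, -10], [22, 1, -11], [20, 9, -6]] [ 16  44 101]
231 [[20, -7, -16], [20, 1, -17], [19, 9, -15]] [ 42  88 173]
239 [[16, -7, -18], [16, 1, -17], [16, 9, -18]] [ 24  64 146]
247 [[11, -7, -17], [11, 1, -17], [11, 9, -18]] [ 24  64 144]
255 [[6, -7, -17], [7, 1, -19], [9, 9, -22]] [21 36 69]
263 [[7, -7, -28], [8, 1, -29], [8, 8, -29]] [18 24 38]
271 [[7, -6, -36], [7, 1, -35], [7, 8, -35]] [17 24 41]
279 [[7, -6, -42], [4, 1, -37], [7, 8, -42]] [12 19 33]
287 [[7, -6, -49], [-1, 1, -36], [7, 7, -49]] [13 21 36]
295 [[8, -5, -56], [-6, 1, -36], [7, 7, -55]] [16 20 32]
tip row,col in wrist 242.74698859614873 278.57332307588786
tcp row,col in wrist 250.75427729195553 278.4874234485786
side tip col,row [279.1 221.7]
side tcp col,row [279.1 217.5]
side back col,row [279.1 197. ]
scene tip col,row [265.  186.6]
scene tcp col,row [264.9 183.9]
scene back col,row [264.2 170.4]
blue_grip [0.4843 0.0465] 0.0215 zt 0.1422 ptr yaw 2.957 38 [-0.017   0.0032]
black_grip [0.5177 0.1601] 0.0216 zt 0.1429 ptr yaw 2.815 374 [-0.0096  0.0033]
```

Run:
```python
import numpy as np
c=np.load('w1.npz'); C=c['tool_from_camera']; z=c['z_map']; rr,kk=np.mgrid[:420,:560]
P=(np.stack([(kk-c['cx'])/c['fx']*z,(rr-c['cy'])/c['fy']*z,z,z*0+1],-1)@C.T)[...,:3]*1000
for k in (175,185,195,370,385): print(k,[(r,np.round(P[r,k]).astype(int).tolist()) for r in range(252,300,6)])
m=(z>0)&(z<.2); print('max tool z of near pixels',np.percentile(P[m][:,2],[90,99,100]))
Ci=np.linalg.inv(C)
for y in(-44,44):
  for zz in (11,-18):
    q=Ci@[.009,y/1000,zz/1000,1]; print(y,zz,'row,col',c['fy']*q[1]/q[2]+c['cy'],c['fx']*q[0]/q[2]+c['cx'])
```

```text
175 [(252, [-155, -176, 301]), (258, [10, -51, -27]), (264, [8, -50, -30]), (270, [8, -49, -36]), (276, [8, -47, -41]), (282, [8, -45, -45]), (288, [8, -44, -50]), (294, [5, -44, -51])]
185 [(252, [-155, -159, 301]), (258, [7, -48, -22]), (264, [8, -46, -29]), (270, [8, -44, -36]), (276, [7, -43, -39]), (282, [4, -43, -39]), (288, [1, -43, -40]), (294, [-2, -44, -40])]
195 [(252, [-155, -142, 301]), (258, [7, -43, -21]), (264, [4, -43, -23]), (270, [1, -43, -24]), (276, [-2, -43, -24]), (282, [-5, -43, -26]), (288, [-8, -43, -27]), (294, [-237, -150, 300])]
370 [(252, [-154, 153, 299]), (258, [7, 48, -22]), (264, [8, 46, -29]), (270, [6, 46, -32]), (276, [4, 45, -34]), (282, [2, 45, -36]), (288, [-1, 45, -36]), (294, [-5, 45, -36])]
385 [(252, [-155, 179, 301]), (258, [9, 55, -25]), (264, [9, 52, -32]), (270, [7, 52, -34]), (276, [7, 50, -39]), (282, [8, 48, -45]), (288, [8, 47, -50]), (294, [7, 46, -52])]
max tool z of near pixels [-62.08270805 -24.73731786 -16.21913674]
-44 11 row,col 229.95871381815678 206.7386234308761
-44 -18 row,col 251.4950054722078 194.31661676916633
44 11 row,col 229.98825664760594 348.8617726012252
44 -18 row,col 251.54073312356863 360.51255799018355
```

By depth, the fingertips are at tool z ≈ -18 mm rather than +11 mm. That makes the true grasp point about 37 mm behind the reported TCP, so my first grip only caught the cap's top edge. The cap still turned down: its top is at 0.142 and its pointer is at the mark. I'll regrip 29 mm deeper and confirm the stop.

Run:
```python
from h import *
x,y=.4842,.0460
def rep(): print(round(bot.current_t(),2),np.round(bot.current_tcp_pos(),4),round(yaw(),3),np.round(bot.current_force(),1),np.round(bot.current_moment(),2),round(bot.current_grip_width()*88,2))
bot.line_to([x,y,.15],q_yaw(1.3),max_speed=.1); rep()
bot.gripper_open()
bot.line_to([x,y,.15],q_yaw(1.35),max_speed=.1)
o=caps('w5')
x,y=np.round((o['blue_grip'][0]+[.4840,.0458])/2,4)
hit=bot.line_to([x,y,.095],max_speed=.06,f_stop=8); rep()
if hit: raise SystemExit('hit')
bot.close_gripper(); rep()
a=1.35
for i in range(8):
    a-=.04
    bot.line_to([x,y,.095],q_yaw(a),max_speed=.05); rep()
    if bot.current_moment()[2]>.7: break
print(x,y,a)
s=bot.camera('side'); save('g2.png',cv2.resize(s['frame'][150:290,200:340],(500,500)))
```

```text
16.43 [0.4843 0.0452 0.1501] 1.302 [0.7 0.  0. ] [-0.06  0.06 -0.02] 0.6
blue_grip [0.4844 0.046 ] 0.0218 zt 0.1427 ptr yaw 2.958 169 [-0.0102  0.0019]
black_grip [0.5176 0.16  ] 0.0217 zt 0.1429 ptr yaw 2.802 261 [-0.0096  0.0034]
19.22 [0.4844 0.0459 0.0952] 1.35 [-0.8  0.1  0.2] [-0.06  0.11 -0.06] 87.93
19.97 [0.4838 0.046  0.095 ] 1.35 [-1.7  0.3  1.7] [ 0.02  0.35 -0.01] 42.78
20.22 [0.4838 0.046  0.095 ] 1.31 [-1.5  0.3  2.5] [ 0.06  0.39 -0.12] 43.0
20.47 [0.4838 0.046  0.0949] 1.274 [-2.6 -0.5  2.9] [-0.15  0.57  0.87] 43.17
0.4842 0.0459 1.27
```

View pics/g2.png

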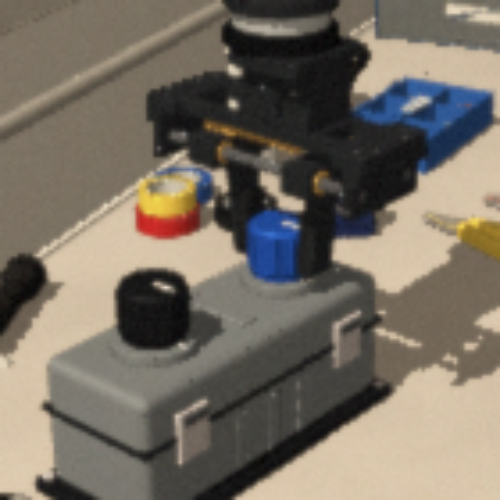

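The side view shows the fingers straddling the blue cap at about (275,245) in a proper grip (43 mm). The hard stop is clear, with Mz at 0.87. I'll confirm it once more, then find the release point and back off.

Run:
```python
from h import *
x,y=.4842,.0460
def rep(a): print(round(bot.current_t(),2),np.round(bot.current_tcp_pos(),4),a,round(yaw(),4),np.round(bot.current_force(),1),np.round(bot.current_moment(),3),round(bot.current_grip_width()*88,2))
bot.pause(.2); rep(1.27)
for a in [1.255,1.27,1.285,1.30,1.315,1.33,1.36]:
    bot.line_to([x,y,.095],q_yaw(a),max_speed=.05); bot.pause(.1); rep(a)
```

```text
20.72 [0.4837 0.046  0.0949] 1.27 1.2715 [-2.9  0.3  2.6] [-0.076  0.646  0.919] 42.95
21.07 [0.4836 0.0457 0.0949] 1.255 1.2547 [-4.1 -1.8  3. ] [-0.427  0.957  0.945] 42.99
21.42 [0.4837 0.0457 0.0949] 1.27 1.2688 [-5.7 -2.2  2.6] [-0.459  1.12   0.524] 42.82
21.77 [0.4837 0.0457 0.0949] 1.285 1.282 [-5.2 -1.7  3.2] [-0.418  1.106  0.118] 42.93
22.12 [0.4837 0.0457 0.095 ] 1.3 1.2965 [-3.9 -1.1  3.6] [-0.391  1.159 -0.009] 43.08
22.47 [0.4838 0.0457 0.095 ] 1.315 1.3113 [-5.3 -0.3  3.4] [-0.38   1.083 -0.018] 43.19
22.82 [0.4837 0.0457 0.095 ] 1.33 1.3263 [-5.6 -0.9  2.9] [-0.354  1.089 -0.061] 43.24
23.17 [0.4838 0.0457 0.095 ] 1.36 1.3565 [-4.4 -1.3  2.8] [-0.405  1.045  0.11 ] 43.08
```

Release is at yaw ≈1.287, from an elastic slope of about 29 N m/rad. Next I'll back off to 1.287 + π/2, rising 2 mm.

Run:
```python
from h import *
from scipy.spatial.transform import Rotation as R
x,y=.4842,.0460; a0=1.287; tgt=a0+np.pi/2
def rep(a): print(round(bot.current_t(),2),np.round(bot.current_tcp_pos(),4),round(a,3),round(yaw(),4),np.round(bot.current_force(),1),np.round(bot.current_moment(),3),round(bot.current_grip_width()*88,2))
for a in np.linspace(1.36,tgt+.003,9)[1:]:
    bot.line_to([x,y,.095+.00127*(a-a0)],q_yaw(a),max_speed=.05); rep(a)
bot.pause(.3); rep(a)
o=caps('w6')
s=bot.camera('side'); sc=bot.camera('scene'); w=cv2.imread('pics/w6.png')[...,::-1]
save('g3.png',np.hstack([cv2.resize(s['frame'][170:270,220:320],(400,400)),cv2.resize(w[110:310,180:380],(400,400))]))
```

```text
23.51 [0.4841 0.0457 0.0953] 1.548 1.5427 [-3.6 -2.7  2.5] [-0.436  0.978  0.106] 42.85
23.85 [0.4844 0.0457 0.0955] 1.735 1.7301 [-3.  -1.9  1. ] [-0.656  0.778  0.105] 43.21
24.19 [0.4846 0.0458 0.0958] 1.923 1.9177 [-2.5 -3.   0.5] [-0.66   0.614  0.153] 43.13
24.53 [0.4849 0.0459 0.0961] 2.11 2.1054 [-0.9 -2.6 -0.6] [-0.676  0.355  0.069] 42.95
24.88 [0.4851 0.0461 0.0963] 2.298 2.2932 [ 1.4 -3.2 -2.3] [-0.616 -0.045  0.099] 43.01
25.22 [0.4852 0.0462 0.0966] 2.486 2.4809 [ 0.9 -1.9 -3.1] [-0.436 -0.358  0.103] 43.01
25.56 [0.4853 0.0465 0.0968] 2.673 2.6687 [ 3.7 -0.5 -4. ] [-0.136 -0.668  0.13 ] 43.26
25.9 [0.4854 0.0467 0.0971] 2.861 2.8565 [ 4.   0.6 -5.3] [ 0.15  -0.977  0.11 ] 43.08
26.2 [0.4854 0.0467 0.0971] 2.861 2.8582 [ 5.3  0.1 -5.5] [ 0.185 -1.072  0.08 ] 42.83
blue_grip [0.4831 0.0457] 0.0219 zt 0.1446 ptr yaw -1.702 290 [-0.0014 -0.0109]
black_grip [0.5142 0.1561] 0.021 zt 0.1421 ptr yaw 2.444 178 [-0.0098  0.0082]
```

View pics/g3.png

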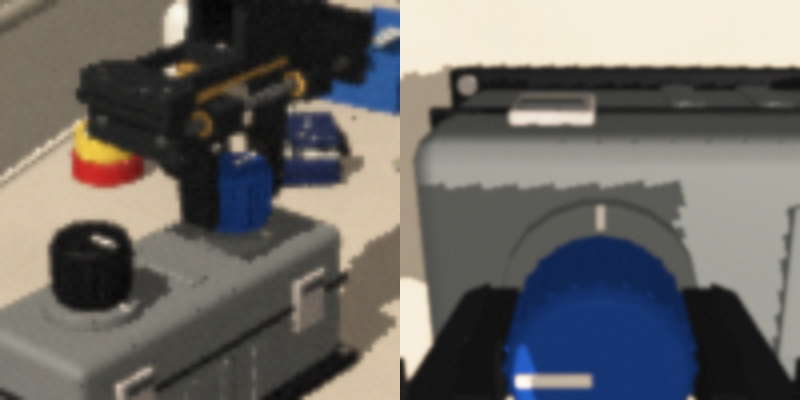

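The wrist crop shows the flange mark straight up at (600,218) and the pointer pointing left at (555,381). That is a quarter turn counter-clockwise from the mark, with the cap still gripped and its top 2 mm up. I'm handing it in.

```bash
python3 -c "
from rig import bot
bot.sign_off(); print(bot.current_t(),bot.current_grip_width()*88)"
```

```text
the job is handed in; nothing more can be done
the job is handed in; nothing more can be done
```

I screwed the blue cap down to its hard stop, backed it off a quarter turn, and handed the job in with the gripper still holding it, at about 26 s of the 45 s.

- **First grip slipped:** the wrist depth and the contact showed the fingertips about 29 mm further back than stated, so this grip held only the cap's top edge. It took the cap most of the way down, then slipped off at the stop and the closed fingers rested on the cap with about 25 N. I regripped 29 mm deeper.
- **Bottoming out:** on the second grip the cap reached the stop clearly, with the moment rising to about 0.9 N m. The release point on backing off was at tool yaw 1.287.
- **Quarter turn:** I backed off to tool yaw 2.858, which is 1.571 rad. The last wrist view shows the pointer square to the flange mark, on the counter-clockwise side. The cap top was at 0.1446 m, about 2 mm above its bottomed height, and the jaws were at 43 mm on the cap.
- **Black cap:** its height stayed at about 0.142–0.143 m throughout. The last automatic reading of its pointer was 2.44 against about 2.82 earlier. Its fitted centre also came out about 5 mm off, so I took this as a poor fit and did not check it further. The arm never touched that cap.
- **Bystanders:** I saw none of them disturbed, but I did not measure their positions again at the end.

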